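# Seat a plane iron on the grinding carriage

## Task

Take the plane iron off the leather strop block and lay it flat on the blue grinding carriage, with its notch over the brass locating pin and in line with the rail. Press it fully home against the pin with a steady push of about 8 newtons for a second, never more than 15, then swing the red clamp arm all the way across the iron and let go. Leave the glue bottle, the jar and the hammer alone.

Things in the scene. Friction and masses are not known exactly. Their poses are not given: they have to be found in the camera images.
- iron: Plane iron: flat steel blade 160 x 44 x 5 mm, 0.17 to 0.34 kg. Origin at the centre of its underside, x along it towards the notched end, z up; centre of mass near x = -3 mm. Bright cutting edge at x = -80 mm. Starts flat on the strop block, overhanging both its sides. Its pose is not reported while held
- notch (a point): Point on the iron's underside at x = +55 mm, y = 0 of the iron: the pin's axis passes here when the iron is fully home. The notch is open at the +x end, 10.5 mm wide, flat bottom at x = +51 mm; the two prongs beside it end at x = +80 mm in half rounds of 8.4 mm radius, which make a wide mouth
- strop: Strop block, fixed: wooden foot 210 x 72 x 6 mm with an upright rib along its middle, 200 x 28 mm, dark leather on top at z = 28 mm, on which the iron lies. Origin at the centre of its underside, x along its length
- carriage: Grinding carriage, fixed. Origin on its underside (bench height), x along it towards the pin. Blue plate 8 mm thick, x -105 to +105, y -50 to +70 mm. On it a 26 mm wide rail (y -13 to +13, x -70 to +90), flat top at z = 26 mm: the iron lies lengthwise on it, notch towards +x, overhanging 9 mm each side, home with its origin at x = +10 mm. Clamp post of 9 mm radius at x +50, y +42 mm
- pin: Brass locating pin, rigid, 8 mm diameter, 12 mm tall, upright on the rail at x = +65 mm, y = 0 of the carriage. Origin at its foot on the rail top, axes as the carriage's. The iron slides home towards the carriage's +x. No spring: force rises steeply once the notch bottom meets the pin, and measured poses are too coarse to set the push: read the force
- clamp (a joint): Swing of the red clamp arm about its upright post, rad: 0 open (arm points along the carriage's +x, beside the iron), growing clockwise seen from above to a stop at 1.57 (arm along -y, across the iron, 3.5 mm above it). Stays where it is left; friction about 0.08 N m, some 2 N at the knob
- clamp_knob (a point): Point on the clamp arm's black upright round knob, 44 mm from the post's axis. Knob 16 mm diameter, z = 39.5 to 69.5 mm above the bench; this point at 54.5 mm. When closed it stands over the iron, at x = +50, y = -2 mm of the carriage
- glue: White glue bottle, 56 mm diameter, 130 mm tall, loose; leave alone. Origin at the centre of its underside
- jar: Amber jar, 64 mm diameter, 75 mm tall, loose; leave alone. Origin at the centre of its underside
- mallet: Hammer lying on the bench beyond the work, loose; leave alone. Origin under its middle
Mind the look-alikes: they are no part of the job. There is more than one size of the iron; the one meant has the size given above.

How it is judged:
By the outcome, as a careful person would: the job done as asked, in the order asked, and still so for the second after the job is handed in, with the robot touching nothing.
It also fails if it takes over 72 s, if anything falls off the work surface, if the arm or the gripper's body presses on something with over 40 N, if the wrist force passes 120 N, or if a joint passes its speed limit or range.

## Robot

A 6-joint arm with a two-finger parallel gripper is mounted at the origin on the work surface. World frame = base frame: x ahead of the robot, y to its left, z up, the work surface at z = 0. Lengths are in m, angles in rad, forces in N, time in s.
With the tool pointing down it reaches from about 0.325 to 0.85 m from the base axis. Payload 15.5 kg.
Tool frame: the origin (TCP) lies midway between the tips of the shut fingers; the grasp point (between the pads) lies bot.grip_depth behind it (bot.grip_depth is the distance from the TCP to the grasp point, in m); y points along the fingers, x is the direction in which the jaws open and shut, and the axes are right-handed (so a half turn about y gives the same grasp; the last joint's range is limited). The gripper opens to 91 mm and grips with 3 to 60 N. Pads are 32 mm wide; open, the fingers measure 118 mm over their backs; the gripper's body (76 mm by 178 mm) begins 60 mm behind the grasp point.
Start: joints at [-1.359, 0.494, 1.345, -0, 1.302, -0.096], TCP at [0.189, -0.596, 0.214] pointing down, gripper open.
Joint ranges: [-2.91, 2.91], [-0.82, 2.16], [0.22, 2.67], [-1.22, 4.37], [0.12, 2.79], [-3.08, 3.08]. Speed limits (rad/s): [1.89, 1.89, 2.57, 3.01, 3.01, 3.01].

## Interface

Orientations are given as a unit quaternion [x, y, z, w].
In Python, from station import bot gives the robot as it stands.
- The arm moves only by the tool move_arm, never from a script. Its argument "steps" is a list that holds one entry, the list of rows, each a list of 7 numbers: the shift along the tool's x, y, z as a fraction of full scale, then the turn, a rotation vector about the tool's x, y, z as a fraction of full scale, then the opening, from -1 (shut) to 1 (fully open). A call has exactly 8 rows; each row shifts and turns the commanded pose from where the row before left it, along the tool's axes as they then stand; what a row does not reach is not made up. Full scale, the value 1, is 200 mm for a shift and 60 degrees for a turn. A row lasts 1/12 s, in which the tool goes at most 41.7 mm and 7.16 degrees, less where a joint would pass 70% of its speed; a pose out of reach is approached as far as the arm can. A call with a number of a shift or a turn outside -1 to 1 is refused whole. A call with a gripper value outside its range is refused whole. The fingers move at their own pace and stop on an object; "squeeze" is the grip in N (left out, the last holds). Time passes only in rows, so rows that do not move let the fingers close, or fill a call up. It gives the time, the measured TCP pose, the force and the opening at its end, in the units of the state.
- bot.observe(): the state, without advancing time (a new reading comes with each control period).
- bot.camera(name): name is "side" or "top" or "wrist"; returns the picture (420x560x3 uint8, blue, green, red); there is no depth.
- bot.get_calibration(name): a dict with "K" (3x3 intrinsics, pixels), "position" and "orientation" of the camera in the world. Camera axes: x right, y down, z forward; pixel columns grow to the right and rows downward; lengths in m; the calibration is good to about 2 mm. A picture is of the moment at which its call begins: read the wrist's pose just before it. get_calibration takes no time and is no camera call; for the wrist camera it gives the pose at the moment of the call.
- bot.finish_job(): hands the job in, once; it reports no verdict.
The state is a dict: "time": time; "joint_pos": joint angles; "dq": joint speeds; "joint_torque": joint torques, N m; "ee_pos": TCP position; "eef_rot": TCP orientation; "force": force on the tool from outside, world axes, zero at the start; "ft_torque": the same for the moment, N m; "finger_gap": finger opening in m.
Only numpy, scipy, OpenCV 4.12 (cv2) and the standard library are available. Lean on these libraries where they do the work, as an engineer would, in place of code of your own. Each camera call takes 0.05 s, during which the arm holds its last target. There are 200 camera calls.

## Working session

There is one attempt and no reset: what is moved stays moved. The work goes in short steps, Python scripts to look and compute and a tool call to move; the robot and the scene stay as the last step left them, time stands still between calls to the robot, and variables do not carry over. Pictures are saved under pics/ and viewed, about 8 in all and at most 12, crops included, and the job is handed in when it is done.

Besides the shell and the picture viewer there is one more tool, called after ">>>" in YAML: its name, and indented under it one key for each argument. move_arm: Moves the arm, as the interface text tells. Its arguments: {"type":"object","properties":{"steps":{"type":"array"},"squeeze":{"type":"number"}},"required":["steps"]}

```bash
ls; mkdir -p pics; python3 - <<'E'
from station import bot
import cv2,numpy as np
s=bot.observe();print({k:np.round(v,3).tolist() for k,v in s.items()},bot.grip_depth)
for n in("top","side"):
    cv2.imwrite(f"pics/{n}0.png",bot.camera(n)); c=bot.get_calibration(n);print(n,{k:np.round(v,4).tolist() for k,v in c.items()})
E
```

```text
pics
{'time': 0.0, 'joint_pos': [-1.36, 0.494, 1.346, -0.0, 1.303, -0.096], 'dq': [0.001, 0.0, -0.001, 0.001, 0.0, -0.0], 'joint_torque': [-0.001, -87.883, -38.186, 0.07, 0.053, -0.0], 'ee_pos': [0.189, -0.595, 0.213], 'eef_rot': [-0.57, 0.418, -0.417, 0.571], 'force': [-0.049, 0.115, -0.163], 'ft_torque': [0.011, -0.003, 0.021], 'finger_gap': 0.091} 0.0188
top {'K': [[382.8942, 0.0, 271.1221], [0.0, 382.8942, 207.7006], [0.0, 0.0, 1.0]], 'position': [0.4578, -0.014, 1.0233], 'orientation': [0.7073, -0.7042, 0.0414, -0.0457]}
side {'K': [[402.7679, 0.0, 281.8048], [0.0, 402.7679, 206.6111], [0.0, 0.0, 1.0]], 'position': [0.2479, 0.9444, 0.7895], 'orientation': [-0.1533, 0.8786, -0.4473, 0.0673]}
```

View pics/top0.png

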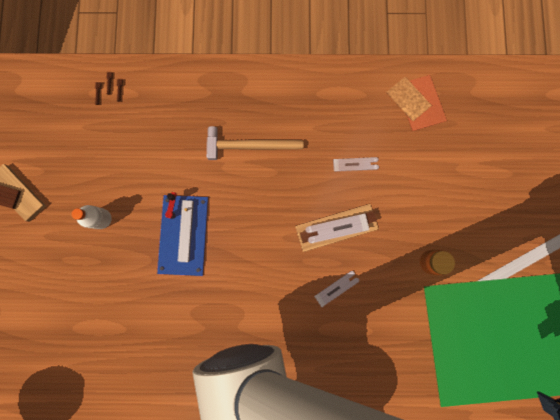

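View pics/side0.png

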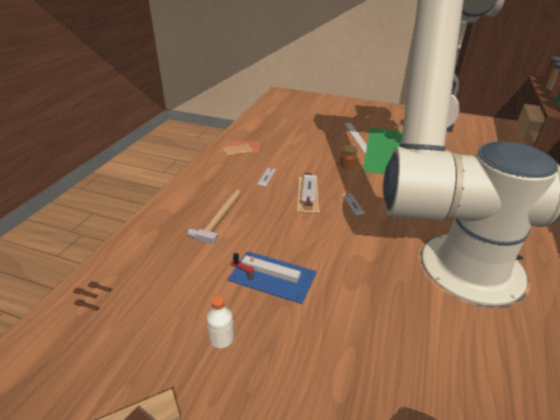

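```bash
cat > h.py <<'E'
import cv2,numpy as np
from station import bot
from scipy.spatial.transform import Rotation as R
def px2w(n,uv,z,c=None):
    c=c or bot.get_calibration(n); d=R.from_quat(c["orientation"]).apply(np.linalg.inv(c["K"])@[uv[0],uv[1],1.]); p=np.array(c["position"])
    return p+d*(z-p[2])/d[2]
def w2px(n,p,c=None):
    c=c or bot.get_calibration(n); q=c["K"]@R.from_quat(c["orientation"]).inv().apply(np.array(p)-c["position"]); return q[:2]/q[2]
E
python3 - <<'E'
from h import *
s=bot.observe();print(R.from_quat(s["eef_rot"]).as_matrix().round(3))
i=cv2.imread("pics/top0.png")
a=cv2.resize(i[180:285,150:216],None,fx=5.5,fy=5.5,interpolation=2);b=cv2.resize(i[195:260,290:385],None,fx=4.4,fy=4.4,interpolation=2)
o=np.zeros((580,800,3),np.uint8);o[:a.shape[0],:a.shape[1]]=a;o[:b.shape[0],370:370+b.shape[1]]=b;cv2.imwrite("pics/crop1.png",o)
for uv,z in[((337,229),.033),((309,236),.033),((367,222),.033),((186,203),.026),((184,261),.026)]:print(uv,px2w("top",uv,z).round(4))
E
```

```text
[[ 0.302 -0.     0.953]
 [-0.953  0.001  0.302]
 [-0.001 -1.     0.   ]]
(337, 229) [ 0.5256 -0.1783  0.033 ]
(309, 236) [ 0.5072 -0.1058  0.033 ]
(367, 222) [ 0.5441 -0.2562  0.033 ]
(186, 203) [0.5928 0.2165 0.026 ]
(184, 261) [0.4416 0.2168 0.026 ]
```

View pics/crop1.png

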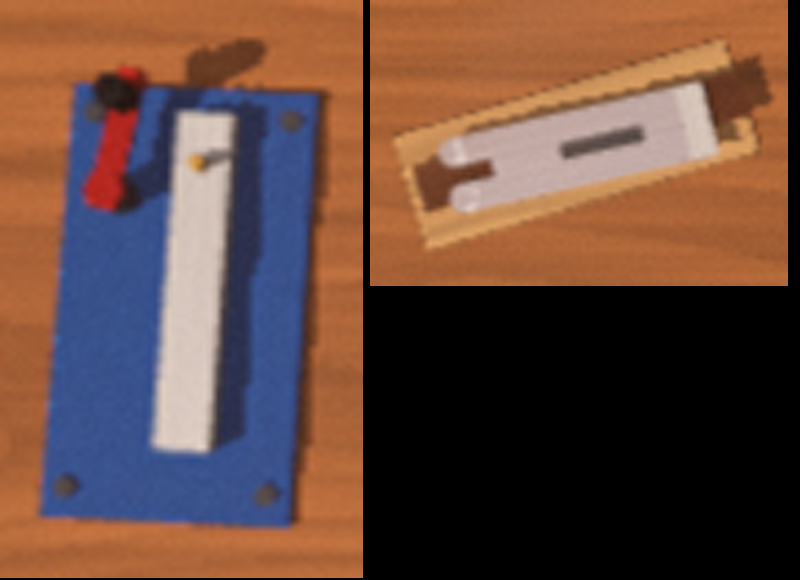

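```bash
cat >> h.py <<'E'
def plan(pos,yaw,n):
    """rows to put TCP at pos with tool x at yaw (deg, world), tool down; prints fractions"""
    s=bot.observe(); M=R.from_quat(s["eef_rot"]).as_matrix()
    y0=np.degrees(np.arctan2(M[1,0],M[0,0])); d=(yaw-y0+180)%360-180; D=np.array(pos)-s["ee_pos"]
    print("t",round(s["time"],2),"pos",np.round(s["ee_pos"],4),"yaw",round(y0,2),"D",D.round(4),"dyaw",round(d,2),"F",np.round(s["force"],2))
    for k in range(n):
        a=np.radians(y0+d*k/n); x=np.array([np.cos(a),np.sin(a),0]); z=np.array([-np.sin(a),np.cos(a),0]) 
        v=np.array([x@D,-D[2],z@D])/n/.2
        print([*v.round(3).tolist(),0,round(-d/n/60,4),0])
E
python3 - <<'E'
from h import *
a,b=px2w("top",(307,234.8),.033),px2w("top",(367.5,221.8),.033);u=a-b
print("iron",(a+b)/2,np.hypot(*u[:2]),np.degrees(np.arctan2(u[1],u[0])))
a,b=px2w("top",(187.6,200.5),.026),px2w("top",(183.1,261.8),.026);u=a-b
print("rail",a,b,np.hypot(*u[:2]),np.degrees(np.arctan2(u[1],u[0])));print("pin",px2w("top",(185.8,209.3),.038))
for q in[(74.5,85),(322,93),(40,515),(292,524)]:print(px2w("top",(150+q[0]/5.5,180+q[1]/5.5),.008))
plan([.527,-.179,.17],12.4,16)
E
```

```text
iron [ 0.52742691 -0.17908532  0.033     ] 0.16057639431334414 102.34309089716209
rail [0.59950434 0.21244454 0.026     ] [0.43957392 0.2190398  0.026     ] 0.16006635083389478 -2.3614441061178044
pin [0.57472035 0.21366919 0.038     ]
[0.6155028  0.28167916 0.008     ]
[0.61201156 0.16055375 0.008     ]
[0.40820816 0.29000391 0.008     ]
[0.40457984 0.16970188 0.008     ]
t 0.1 pos [ 0.1887 -0.5955  0.2134] yaw -72.42 D [ 0.3383  0.4165 -0.0434] dyaw 84.82 F [-0.48 -0.78 -0.09]
[-0.092, 0.014, 0.14, 0, np.float64(-0.0884), 0]
[-0.079, 0.014, 0.148, 0, np.float64(-0.0884), 0]
[-0.065, 0.014, 0.155, 0, np.float64(-0.0884), 0]
[-0.05, 0.014, 0.16, 0, np.float64(-0.0884), 0]
[-0.035, 0.014, 0.164, 0, np.float64(-0.0884), 0]
[-0.02, 0.014, 0.166, 0, np.float64(-0.0884), 0]
[-0.004, 0.014, 0.168, 0, np.float64(-0.0884), 0]
[0.011, 0.014, 0.167, 0, np.float64(-0.0884), 0]
[0.026, 0.014, 0.166, 0, np.float64(-0.0884), 0]
[0.042, 0.014, 0.162, 0, np.float64(-0.0884), 0]
[0.056, 0.014, 0.158, 0, np.float64(-0.0884), 0]
[0.071, 0.014, 0.152, 0, np.float64(-0.0884), 0]
[0.085, 0.014, 0.145, 0, np.float64(-0.0884), 0]
[0.098, 0.014, 0.136, 0, np.float64(-0.0884), 0]
[0.11, 0.014, 0.127, 0, np.float64(-0.0884), 0]
[0.121, 0.014, 0.116, 0, np.float64(-0.0884), 0]
```

>>> move_arm:
  steps:
    - [[-0.092,0.014,0.14,0,-0.0884,0,1],[-0.079,0.014,0.148,0,-0.0884,0,1],[-0.065,0.014,0.155,0,-0.0884,0,1],[-0.05,0.014,0.16,0,-0.0884,0,1],[-0.035,0.014,0.164,0,-0.0884,0,1],[-0.02,0.014,0.166,0,-0.0884,0,1],[-0.004,0.014,0.168,0,-0.0884,0,1],[0.011,0.014,0.167,0,-0.0884,0,1]]

```text
time: 0.77
ee_pos: [0.3586, -0.3861, 0.1912]
eef_rot: [-0.683, 0.182, -0.181, 0.684]
force: [0.2, -0.1, -0.9]
finger_gap: 0.0911
```

>>> move_arm:
  steps:
    - [[0.026,0.014,0.166,0,-0.0884,0,1],[0.042,0.014,0.162,0,-0.0884,0,1],[0.056,0.014,0.158,0,-0.0884,0,1],[0.071,0.014,0.152,0,-0.0884,0,1],[0.085,0.014,0.145,0,-0.0884,0,1],[0.098,0.014,0.136,0,-0.0884,0,1],[0.11,0.014,0.127,0,-0.0884,0,1],[0.121,0.014,0.116,0,-0.0884,0,1]]

```text
time: 1.43
ee_pos: [0.5279, -0.1777, 0.1688]
eef_rot: [-0.703, -0.078, 0.078, 0.703]
force: [0.4, -0.7, 0.1]
finger_gap: 0.0914
```

```bash
python3 - <<'E'
from h import *
c=bot.get_calibration("wrist");i=bot.camera("wrist");cv2.imwrite("pics/w1.png",i)
np.save("w1.npy",{**c},allow_pickle=True)
print({k:np.round(v,3).tolist() for k,v in c.items()})
for x in(-.08,.08,0):
  for y in(-.022,.022):
    a=np.radians(102.34);print(x,y,w2px("wrist",[.5274+x*np.cos(a)-y*np.sin(a),-.1791+x*np.sin(a)+y*np.cos(a),.033],c).round(1))
plan([.5274,-.179,.09],12.4,4)
E
```

```text
{'K': [[308.092, 0.0, 275.826], [0.0, 308.092, 207.451], [0.0, 0.0, 1.0]], 'position': [0.511, -0.096, 0.339], 'orientation': [0.983, 0.109, 0.016, 0.148]}
-0.08 -0.022 [293.5 268.7]
-0.08 0.022 [253.7 268.5]
0.08 -0.022 [297.5 118.1]
0.08 0.022 [251.3 117.8]
0 -0.022 [295.4 199. ]
0 0.022 [252.6 198.7]
t 1.48 pos [ 0.5308 -0.1738  0.1684] yaw 13.24 D [-0.0034 -0.0052 -0.0784] dyaw -0.84 F [1.16 6.58 0.03]
[-0.006, 0.098, -0.005, 0, np.float64(0.0035), 0]
[-0.006, 0.098, -0.005, 0, np.float64(0.0035), 0]
[-0.006, 0.098, -0.005, 0, np.float64(0.0035), 0]
[-0.006, 0.098, -0.005, 0, np.float64(0.0035), 0]
```

View pics/w1.png

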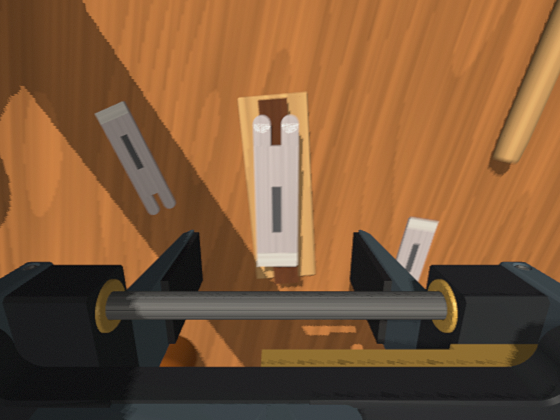

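>>> move_arm:
  steps:
    - [[-0.004,0.09,-0.012,0,0,0,1],[-0.004,0.09,-0.012,0,0,0,1],[0,0.09,-0.012,0,0,0,1],[0,0.09,0,0,0,0,1],[0,0.09,0,0,0,0,1],[0,0.09,0,0,0,0,1],[0,0,0,0,0,0,1],[0,0,0,0,0,0,1]]

```text
time: 2.15
ee_pos: [0.5266, -0.1864, 0.0606]
eef_rot: [-0.703, -0.076, 0.077, 0.703]
force: [0.3, -0.3, 0.3]
finger_gap: 0.0913
```

```bash
python3 - <<'E'
from h import *
c=bot.get_calibration("wrist");i=bot.camera("wrist");cv2.imwrite("pics/w2.png",i)
for x in(-.08,.08):
  for y in(-.022,.022):
    a=np.radians(102.34);print(x,y,w2px("wrist",[.5274+x*np.cos(a)-y*np.sin(a),-.1791+x*np.sin(a)+y*np.cos(a),.033],c).round(1))
plan([.5285,-.184,.018],12.4,4)
E
```

```text
-0.08 -0.022 [306.2 327.8]
-0.08 0.022 [248.4 327.7]
0.08 -0.022 [314.2 107. ]
0.08 0.022 [242.  106.9]
t 2.2 pos [ 0.5272 -0.1867  0.0615] yaw 12.44 D [ 0.0013  0.0027 -0.0435] dyaw -0.04 F [ 1.1  -0.62 -0.26]
[0.002, 0.054, 0.003, 0, np.float64(0.0002), 0]
[0.002, 0.054, 0.003, 0, np.float64(0.0002), 0]
[0.002, 0.054, 0.003, 0, np.float64(0.0002), 0]
[0.002, 0.054, 0.003, 0, np.float64(0.0002), 0]
```

View pics/w2.png

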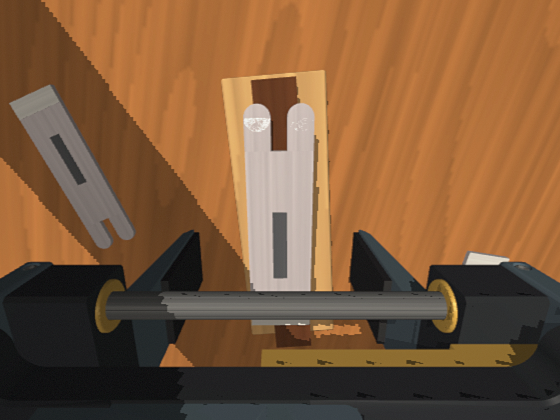

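>>> move_arm:
  steps:
    - [[0.005,0.055,0.004,0,0,0,1],[0,0.055,0,0,0,0,1],[0,0.055,0,0,0,0,1],[0,0.052,0,0,0,0,0.6],[0,0,0,0,0,0,-1],[0,0,0,0,0,0,-1],[0,0,0,0,0,0,-1],[0,0,0,0,0,0,-1]]
  squeeze: 35

```text
time: 2.87
ee_pos: [0.5282, -0.1858, 0.0181]
eef_rot: [0.703, 0.077, -0.076, -0.703]
force: [0.4, -0.3, 0.5]
finger_gap: 0.0609
```

>>> move_arm:
  steps:
    - [[0,0,0,0,0,0,-1],[0,0,0,0,0,0,-1],[0,0,0,0,0,0,-1],[0,0,0,0,0,0,-1],[0,-0.02,0,0,0,0,-1],[0,-0.05,0,0,0,0,-1],[0,-0.08,0,0,0,0,-1],[0,-0.08,0,0,0,0,-1]]

```text
time: 3.53
ee_pos: [0.5275, -0.1855, 0.0645]
eef_rot: [-0.703, -0.076, 0.077, 0.703]
force: [-0.5, -0.3, -3.2]
finger_gap: 0.0435
```

```bash
python3 - <<'E'
from h import *
s=bot.observe();print(s["finger_gap"],s["joint_pos"])
c=bot.get_calibration("wrist");i=bot.camera("wrist");cv2.imwrite("pics/w3.png",i)
plan([.50,.2167,.09],-92.3,24)
E
```

```text
0.043493953348069304 [-4.44854414e-01  5.92490963e-01  1.66319132e+00 -9.18988608e-06
  8.87085667e-01 -6.61994990e-01]
t 3.58 pos [ 0.529  -0.1861  0.0675] yaw 12.45 D [-0.029   0.4028  0.0225] dyaw -104.75 F [ 2.21 -0.91  0.56]
[0.012, -0.005, 0.083, 0, np.float64(0.0727), 0]
[0.006, -0.005, 0.084, 0, np.float64(0.0727), 0]
[-0.001, -0.005, 0.084, 0, np.float64(0.0727), 0]
[-0.007, -0.005, 0.084, 0, np.float64(0.0727), 0]
[-0.013, -0.005, 0.083, 0, np.float64(0.0727), 0]
[-0.02, -0.005, 0.082, 0, np.float64(0.0727), 0]
[-0.026, -0.005, 0.08, 0, np.float64(0.0727), 0]
[-0.032, -0.005, 0.078, 0, np.float64(0.0727), 0]
[-0.038, -0.005, 0.075, 0, np.float64(0.0727), 0]
[-0.043, -0.005, 0.072, 0, np.float64(0.0727), 0]
[-0.049, -0.005, 0.069, 0, np.float64(0.0727), 0]
[-0.054, -0.005, 0.065, 0, np.float64(0.0727), 0]
[-0.058, -0.005, 0.06, 0, np.float64(0.0727), 0]
[-0.063, -0.005, 0.056, 0, np.float64(0.0727), 0]
[-0.067, -0.005, 0.051, 0, np.float64(0.0727), 0]
[-0.071, -0.005, 0.046, 0, np.float64(0.0727), 0]
[-0.074, -0.005, 0.04, 0, np.float64(0.0727), 0]
[-0.077, -0.005, 0.034, 0, np.float64(0.0727), 0]
[-0.079, -0.005, 0.028, 0, np.float64(0.0727), 0]
[-0.081, -0.005, 0.022, 0, np.float64(0.0727), 0]
[-0.083, -0.005, 0.016, 0, np.float64(0.0727), 0]
[-0.084, -0.005, 0.01, 0, np.float64(0.0727), 0]
[-0.084, -0.005, 0.003, 0, np.float64(0.0727), 0]
[-0.084, -0.005, -0.003, 0, np.float64(0.0727), 0]
```

View pics/w3.png

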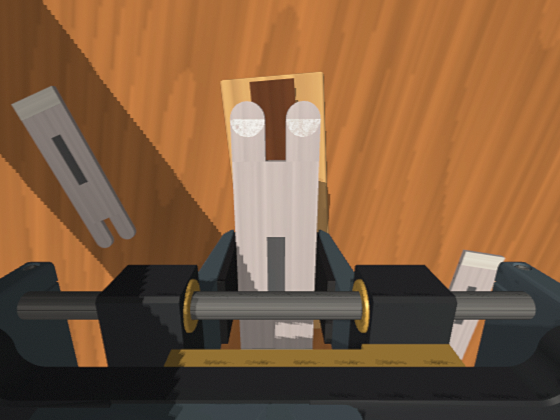

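```bash
python3 - <<'E'
from h import *
s=bot.observe();M=R.from_quat(s["eef_rot"]).as_matrix();t=np.array(s["ee_pos"])
for uv in[(275.5,160),(248,101),(303,101),(265.5,140),(286.5,140),(234,200),(318,200)]:
    p=px2w("wrist",uv,t[2]+.015);print(uv,(M.T@(p-t)*1000).round(1))
plan([.4758,.2177,.07],-92.3,16)
E
```

```text
(275.5, 160) [  1.  -15.1  61. ]
(248, 101) [-12.  -15.2  89. ]
(303, 101) [ 14.1 -15.1  89. ]
(265.5, 140) [ -3.9 -15.1  70.8]
(286.5, 140) [  6.4 -15.1  70.8]
(234, 200) [-20.6 -15.1  40.2]
(318, 200) [ 23.2 -15.   40.1]
t 3.58 pos [ 0.529  -0.1861  0.0675] yaw 12.45 D [-0.0532  0.4038  0.0025] dyaw -104.75 F [ 2.21 -0.91  0.56]
[0.011, -0.001, 0.127, 0, np.float64(0.1091), 0]
[-0.004, -0.001, 0.127, 0, np.float64(0.1091), 0]
[-0.018, -0.001, 0.126, 0, np.float64(0.1091), 0]
[-0.032, -0.001, 0.123, 0, np.float64(0.1091), 0]
[-0.046, -0.001, 0.119, 0, np.float64(0.1091), 0]
[-0.059, -0.001, 0.113, 0, np.float64(0.1091), 0]
[-0.072, -0.001, 0.105, 0, np.float64(0.1091), 0]
[-0.083, -0.001, 0.096, 0, np.float64(0.1091), 0]
[-0.094, -0.001, 0.086, 0, np.float64(0.1091), 0]
[-0.103, -0.001, 0.075, 0, np.float64(0.1091), 0]
[-0.111, -0.001, 0.063, 0, np.float64(0.1091), 0]
[-0.117, -0.001, 0.05, 0, np.float64(0.1091), 0]
[-0.122, -0.001, 0.036, 0, np.float64(0.1091), 0]
[-0.125, -0.001, 0.022, 0, np.float64(0.1091), 0]
[-0.127, -0.001, 0.007, 0, np.float64(0.1091), 0]
[-0.127, -0.001, -0.007, 0, np.float64(0.1091), 0]
```

>>> move_arm:
  steps:
    - [[0.011,-0.001,0.127,0,0.109,0,-1],[-0.004,-0.001,0.127,0,0.109,0,-1],[-0.018,-0.001,0.126,0,0.109,0,-1],[-0.032,-0.001,0.123,0,0.109,0,-1],[-0.046,-0.001,0.119,0,0.109,0,-1],[-0.059,-0.001,0.113,0,0.109,0,-1],[-0.072,-0.001,0.105,0,0.109,0,-1],[-0.083,-0.001,0.096,0,0.109,0,-1]]

```text
time: 4.25
ee_pos: [0.501, 0.0174, 0.0655]
eef_rot: [-0.664, 0.243, -0.243, 0.664]
force: [0.4, 0.1, -4.0]
finger_gap: 0.0436
```

>>> move_arm:
  steps:
    - [[-0.094,-0.001,0.086,0,0.109,0,-1],[-0.103,-0.001,0.075,0,0.109,0,-1],[-0.111,-0.001,0.063,0,0.109,0,-1],[-0.117,-0.001,0.05,0,0.109,0,-1],[-0.122,-0.001,0.036,0,0.109,0,-1],[-0.125,-0.001,0.022,0,0.109,0,-1],[-0.127,-0.001,0.007,0,0.109,0,-1],[-0.127,-0.001,-0.007,0,0.109,0,-1]]

```text
time: 4.92
ee_pos: [0.4743, 0.2193, 0.0671]
eef_rot: [0.489, -0.511, 0.511, -0.489]
force: [0.3, 0.6, -2.3]
finger_gap: 0.0439
```

>>> move_arm:
  steps:
    - [[0,0,0,0,0,0,-1],[0,0,0,0,0,0,-1],[0,0,0,0,0,0,-1],[0,0,0,0,0,0,-1],[0,0,0,0,0,0,-1],[0,0,0,0,0,0,-1],[0,0,0,0,0,0,-1],[0,0,0,0,0,0,-1]]

```text
time: 5.58
ee_pos: [0.4748, 0.2178, 0.0669]
eef_rot: [-0.49, 0.51, -0.51, 0.49]
force: [0.6, 0.2, -3.4]
finger_gap: 0.0436
```

```bash
python3 - <<'E'
from h import *
s=bot.observe();print(s["joint_pos"],s["finger_gap"]);np.save("pose4.npy",s)
i=bot.camera("wrist");cv2.imwrite("pics/w4.png",i[:,80:480]);o=np.array([.5747,.2137,.038])
cv2.imwrite("pics/w4c.png",cv2.resize(i[20:240,170:390],None,fx=2.7,fy=2.7,interpolation=cv2.INTER_CUBIC))
print("pin top px",w2px("wrist",o),"foot",w2px("wrist",o-[0,0,.012]))
plan([.4758,.2177,.07],-92.3,1)
E
```

```text
[ 3.15709997e-01  5.51829688e-01  1.75392088e+00 -1.62173214e-05
  8.35881458e-01  1.92516507e+00] 0.043559904181815656
pin top px [276.7046253   86.36956807] foot [276.63807895  87.89992787]
t 5.63 pos [0.4748 0.2179 0.0669] yaw -92.21 D [ 0.001  -0.0002  0.0031] dyaw -0.09 F [-1.44 -0.79 -2.99]
[0.001, -0.015, 0.005, 0, np.float64(0.0015), 0]
```

View pics/w4c.png

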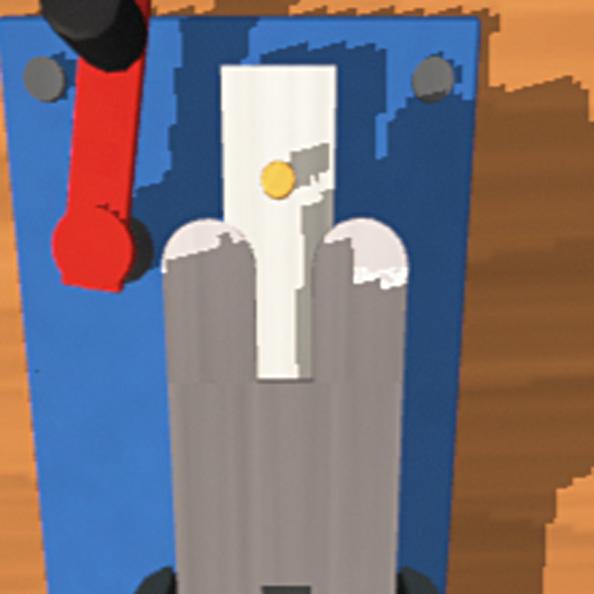

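```bash
python3 - <<'E'
from h import *
s=bot.observe();M=R.from_quat(s["eef_rot"]).as_matrix();t=np.array(s["ee_pos"])
f=lambda cx,cy,z:(M.T@(px2w("wrist",(170+cx/2.7,20+cy/2.7),z)-t)*1000).round(2)
it=t[2]+.015
for n,x,y,z in[("pin",278,179,.038),("railTL",222,66,.026),("railL",223,210,.026),("railTR",336,66,.026),("plateL",0,18,.008),("plateR",478,18,.008),("plateRb",447,590,.008),("plateLb",47,590,.008),("notchbot",285,380,it),("slotL",257,330,it),("slotR",313,330,it),("ironL",163,265,it),("ironR",408,265,it),("ironL2",177,560,it),("ironR2",399,560,it),("post",93,246,.045)]:print(n,f(x,y,z))
E
```

```text
pin [ -1.91  28.91 100.03]
railTL [-14.7   40.91 124.98]
railL [-15.16  40.91  94.04]
railTR [ 11.27  40.91 124.98]
plateL [-69.75  58.9  138.92]
plateR [ 46.68  58.91 138.93]
plateRb [ 47.69  58.92 -11.54]
plateLb [-71.01  58.91 -11.49]
notchbot [ -0.37 -15.    61.8 ]
slotL [ -5.48 -15.    70.94]
slotR [  4.75 -15.    70.93]
ironL [-22.15 -15.01  82.34]
ironR [ 21.62 -15.    82.34]
ironL2 [-21.82 -15.    26.08]
ironR2 [ 22.26 -15.    26.07]
post [-42.57  21.91  85.75]
```

>>> move_arm:
  steps:
    - [[-0.004,0.04,0,0,0,0,-1],[-0.004,0.045,0,0,0,0,-1],[0,0.045,0,0,0,0,-1],[0,0.045,0,0,0,0,-1],[0,0.04,0,0,0,0,-1],[0,0.02,0,0,0,0,-1],[0,0,0,0,0,0,-1],[0,0,0,0,0,0,-1]]

```text
time: 6.3
ee_pos: [0.4747, 0.2197, 0.0196]
eef_rot: [-0.491, 0.51, -0.509, 0.49]
force: [0.5, 0.4, -3.9]
finger_gap: 0.0437
```

```bash
python3 - <<'E'
from h import *
i=bot.camera("wrist")
cv2.imwrite("pics/w5c.png",cv2.resize(i[20:240,170:390],None,fx=2.7,fy=2.7,interpolation=cv2.INTER_CUBIC))
plan([.4758,.2177,.018],-92.3,1)
E
```

```text
t 6.35 pos [0.4749 0.2197 0.02  ] yaw -92.2 D [ 0.0009 -0.002  -0.002 ] dyaw -0.1 F [ 0.26 -0.03 -3.83]
[0.01, 0.01, 0.005, 0, np.float64(0.0017), 0]
```

View pics/w5c.png

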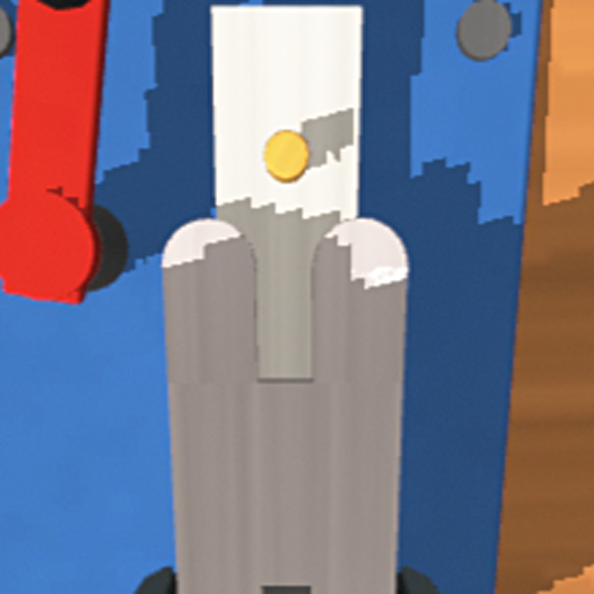

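>>> move_arm:
  steps:
    - [[0,0,0.025,0,0,0,-1],[0,0,0.03,0,0,0,-1],[0,0,0.03,0,0,0,-1],[0,0,0.03,0,0,0,-1],[0,0,0.015,0,0,0,-1],[0,0.005,0,0,0,0,-1],[0,0.005,0,0,0,0,-1],[0,0,0,0,0,0,-1]]

```text
time: 7.02
ee_pos: [0.5003, 0.2186, 0.0176]
eef_rot: [-0.491, 0.51, -0.509, 0.49]
force: [0.2, -0.1, -3.7]
finger_gap: 0.044
```

>>> move_arm:
  steps:
    - [[0,0.002,0,0,0,0,-1],[0,0.002,0,0,0,0,-1],[0,0.002,0,0,0,0,-1],[0,0.002,0,0,0,0,-1],[0,0.002,0,0,0,0,-1],[0,0,0,0,0,0,-1],[0,0,0,0,0,0,-1],[0,0,0,0,0,0,-1]]

```text
time: 7.68
ee_pos: [0.5007, 0.2188, 0.0161]
eef_rot: [-0.49, 0.51, -0.509, 0.49]
force: [-1.9, -0.4, 4.6]
finger_gap: 0.0437
```

>>> move_arm:
  steps:
    - [[0,-0.001,0.003,0,0,0,-1],[0,0,0.005,0,0,0,-1],[0,0,0.006,0,0,0,-1],[0,0,0.006,0,0,0,-1],[0,0,0.004,0,0,0,-1],[0,0,0.003,0,0,0,-1],[0,0,0,0,0,0,-1],[0,0,0,0,0,0,-1]]

```text
time: 8.35
ee_pos: [0.5064, 0.2185, 0.0161]
eef_rot: [0.49, -0.509, 0.51, -0.49]
force: [0.0, -0.7, -2.0]
finger_gap: 0.0434
```

>>> move_arm:
  steps:
    - [[0,0,0.002,0,0,0,-1],[0,0,0.002,0,0,0,-1],[0,0,0.002,0,0,0,-1],[0,0,0.001,0,0,0,-1],[0,0,0,0,0,0,-1],[0,0,0,0,0,0,-1],[0,0,0,0,0,0,-1],[0,0,0,0,0,0,-1]]

```text
time: 9.02
ee_pos: [0.5076, 0.2185, 0.0161]
eef_rot: [0.49, -0.509, 0.509, -0.49]
force: [0.5, 0.4, -3.8]
finger_gap: 0.0434
```

>>> move_arm:
  steps:
    - [[0,0,0.001,0,0,0,-1],[0,0,0,0,0,0,-1],[0,0,0.001,0,0,0,-1],[0,0,0,0,0,0,-1],[0,0,0,0,0,0,-1],[0,0,0,0,0,0,-1],[0,0,0,0,0,0,-1],[0,0,0,0,0,0,-1]]

```text
time: 9.68
ee_pos: [0.508, 0.2184, 0.0161]
eef_rot: [-0.49, 0.51, -0.509, 0.49]
force: [0.4, -0.2, -2.9]
finger_gap: 0.0434
```

>>> move_arm:
  steps:
    - [[0,0,0.001,0,0,0,-1],[0,0,0,0,0,0,-1],[0,0,0.001,0,0,0,-1],[0,0,0,0,0,0,-1],[0,0,0,0,0,0,-1],[0,0,0,0,0,0,-1],[0,0,0,0,0,0,-1],[0,0,0,0,0,0,-1]]

```text
time: 10.35
ee_pos: [0.5084, 0.2185, 0.0161]
eef_rot: [0.49, -0.509, 0.509, -0.49]
force: [-0.4, 0.8, -2.6]
finger_gap: 0.0433
```

>>> move_arm:
  steps:
    - [[0,0,0.001,0,0,0,-1],[0,0,0,0,0,0,-1],[0,0,0.0005,0,0,0,-1],[0,0,0,0,0,0,-1],[0,0,0,0,0,0,-1],[0,0,0,0,0,0,-1],[0,0,0,0,0,0,-1],[0,0,0,0,0,0,-1]]

```text
time: 11.02
ee_pos: [0.5087, 0.2184, 0.0161]
eef_rot: [-0.49, 0.509, -0.509, 0.49]
force: [1.0, 0.6, -4.0]
finger_gap: 0.0432
```

>>> move_arm:
  steps:
    - [[0,0,0.001,0,0,0,-1],[0,0,0,0,0,0,-1],[0,0,0.0005,0,0,0,-1],[0,0,0,0,0,0,-1],[0,0,0,0,0,0,-1],[0,0,0,0,0,0,-1],[0,0,0,0,0,0,-1],[0,0,0,0,0,0,-1]]

```text
time: 11.68
ee_pos: [0.509, 0.2184, 0.0161]
eef_rot: [0.49, -0.509, 0.509, -0.49]
force: [0.2, -0.3, -3.3]
finger_gap: 0.0435
```

>>> move_arm:
  steps:
    - [[0,0,0.001,0,0,0,-1],[0,0,0,0,0,0,-1],[0,0,0.0005,0,0,0,-1],[0,0,0,0,0,0,-1],[0,0,0,0,0,0,-1],[0,0,0,0,0,0,-1],[0,0,0,0,0,0,-1],[0,0,0,0,0,0,-1]]

```text
time: 12.35
ee_pos: [0.5093, 0.2184, 0.0161]
eef_rot: [0.49, -0.509, 0.509, -0.49]
force: [-0.6, 0.0, -2.8]
finger_gap: 0.0432
```

>>> move_arm:
  steps:
    - [[0,0,0.001,0,0,0,-1],[0,0,0,0,0,0,-1],[0,0,0.0005,0,0,0,-1],[0,0,0,0,0,0,-1],[0,0,0,0,0,0,-1],[0,0,0,0,0,0,-1],[0,0,0,0,0,0,-1],[0,0,0,0,0,0,-1]]

```text
time: 13.02
ee_pos: [0.5096, 0.2184, 0.0161]
eef_rot: [0.49, -0.509, 0.51, -0.49]
force: [-0.2, 0.0, -2.9]
finger_gap: 0.0432
```

>>> move_arm:
  steps:
    - [[0,0,0.001,0,0,0,-1],[0,0,0,0,0,0,-1],[0,0,0.0005,0,0,0,-1],[0,0,0,0,0,0,-1],[0,0,0,0,0,0,-1],[0,0,0,0,0,0,-1],[0,0,0,0,0,0,-1],[0,0,0,0,0,0,-1]]

```text
time: 13.68
ee_pos: [0.5099, 0.2184, 0.0161]
eef_rot: [0.49, -0.509, 0.51, -0.49]
force: [0.6, -0.7, -3.3]
finger_gap: 0.0432
```

>>> move_arm:
  steps:
    - [[0,0,0.001,0,0,0,-1],[0,0,0,0,0,0,-1],[0,0,0.0005,0,0,0,-1],[0,0,0,0,0,0,-1],[0,0,0,0,0,0,-1],[0,0,0,0,0,0,-1],[0,0,0,0,0,0,-1],[0,0,0,0,0,0,-1]]

```text
time: 14.35
ee_pos: [0.51, 0.2183, 0.0161]
eef_rot: [-0.49, 0.51, -0.509, 0.49]
force: [-1.7, 0.1, -3.0]
finger_gap: 0.0435
```

>>> move_arm:
  steps:
    - [[0,0,0.0005,0,0,0,-1],[0,0,0,0,0,0,-1],[0,0,0.0005,0,0,0,-1],[0,0,0,0,0,0,-1],[0,0,0,0,0,0,-1],[0,0,0,0,0,0,-1],[0,0,0,0,0,0,-1],[0,0,0,0,0,0,-1]]

```text
time: 15.02
ee_pos: [0.5102, 0.2183, 0.0161]
eef_rot: [-0.49, 0.51, -0.509, 0.49]
force: [-4.9, 0.5, -0.7]
finger_gap: 0.0436
```

>>> move_arm:
  steps:
    - [[0,0,0.0005,0,0,0,-1],[0,0,0,0,0,0,-1],[0,0,0.0005,0,0,0,-1],[0,0,0,0,0,0,-1],[0,0,0,0,0,0,-1],[0,0,0,0,0,0,-1],[0,0,0,0,0,0,-1],[0,0,0,0,0,0,-1]]

```text
time: 15.68
ee_pos: [0.5102, 0.2183, 0.0161]
eef_rot: [-0.49, 0.51, -0.509, 0.49]
force: [-5.4, 0.8, -0.7]
finger_gap: 0.0436
```

```bash
python3 - <<'E'
from h import *
i=bot.camera("wrist")
cv2.imwrite("pics/w6c.png",cv2.resize(i[20:240,170:390],None,fx=2.7,fy=2.7,interpolation=cv2.INTER_CUBIC))
s=bot.observe();print(s["force"],s["ft_torque"])
E
```

```text
[-6.40897038  0.51450916 -0.17751446] [0.16298791 0.98950999 0.0115886 ]
```

View pics/w6c.png

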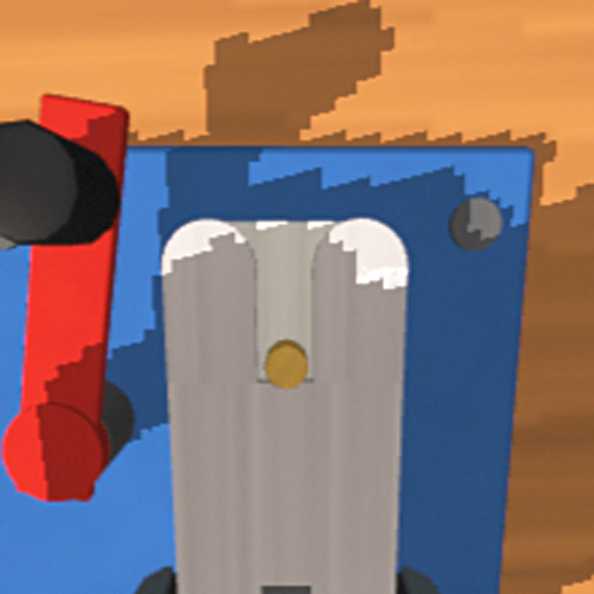

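>>> move_arm:
  steps:
    - [[0,0,0.0005,0,0,0,-1],[0,0,0,0,0,0,-1],[0,0,0.0005,0,0,0,-1],[0,0,0,0,0,0,-1],[0,0,0,0,0,0,-1],[0,0,0,0,0,0,-1],[0,0,0,0,0,0,-1],[0,0,0,0,0,0,-1]]

```text
time: 16.4
ee_pos: [0.5103, 0.2183, 0.0161]
eef_rot: [-0.491, 0.51, -0.509, 0.49]
force: [-6.6, 1.1, 1.0]
finger_gap: 0.0433
```

>>> move_arm:
  steps:
    - [[0,0,0.0005,0,0,0,-1],[0,0,0,0,0,0,-1],[0,0,0.0005,0,0,0,-1],[0,0,0,0,0,0,-1],[0,0,0,0,0,0,-1],[0,0,0,0,0,0,-1],[0,0,0,0,0,0,-1],[0,0,0,0,0,0,-1]]

```text
time: 17.07
ee_pos: [0.5103, 0.2183, 0.0161]
eef_rot: [-0.491, 0.51, -0.509, 0.49]
force: [-7.4, 1.3, 1.6]
finger_gap: 0.0433
```

>>> move_arm:
  steps:
    - [[0,0,0.0005,0,0,0,-1],[0,0,0,0,0,0,-1],[0,0,0,0,0,0,-1],[0,0,0,0,0,0,-1],[0,0,0,0,0,0,-1],[0,0,0,0,0,0,-1],[0,0,0,0,0,0,-1],[0,0,0,0,0,0,-1]]

```text
time: 17.73
ee_pos: [0.5103, 0.2183, 0.0161]
eef_rot: [-0.491, 0.51, -0.509, 0.49]
force: [-8.0, 0.9, 2.0]
finger_gap: 0.0436
```

>>> move_arm:
  steps:
    - [[0,0,0.001,0,0,0,-1],[0,0,0,0,0,0,-1],[0,0,0,0,0,0,-1],[0,0,0,0,0,0,-1],[0,0,0,0,0,0,-1],[0,0,0,0,0,0,-1],[0,0,0,0,0,0,-1],[0,0,0,0,0,0,-1]]

```text
time: 18.4
ee_pos: [0.5103, 0.2183, 0.0161]
eef_rot: [-0.491, 0.51, -0.509, 0.49]
force: [-9.1, 2.1, 2.7]
finger_gap: 0.0439
```

>>> move_arm:
  steps:
    - [[0,0,0,0,0,0,-1],[0,0,0,0,0,0,-1],[0,0,0,0,0,0,-1],[0,0,0,0,0,0,-1],[0,0,0,0,0,0,-1],[0,0,0,0,0,0,-1],[0,0,0,0,0,0,-1],[0,0,0,0,0,0,-1]]

```text
time: 19.07
ee_pos: [0.5103, 0.2183, 0.0161]
eef_rot: [-0.491, 0.51, -0.509, 0.49]
force: [-8.5, 2.2, 2.9]
finger_gap: 0.0432
```

>>> move_arm:
  steps:
    - [[0,0,0,0,0,0,-1],[0,0,0,0,0,0,-1],[0,0,0,0,0,0,-1],[0,0,0,0,0,0,-1],[0,0,0,0,0,0,-1],[0,0,0,0,0,0,-1],[0,0,0,0,0,0,-1],[0,0,0,0,0,0,-1]]

```text
time: 19.73
ee_pos: [0.5103, 0.2183, 0.0161]
eef_rot: [-0.491, 0.51, -0.509, 0.49]
force: [-9.2, 1.5, 3.1]
finger_gap: 0.0439
```

>>> move_arm:
  steps:
    - [[0,0,0,0,0,0,0.45],[0,0,0,0,0,0,0.45],[0,0,0,0,0,0,0.45],[0,0,0,0,0,0,0.45],[0,0,0,0,0,0,0.45],[0,-0.05,0,0,0,0,0.45],[0,-0.1,0,0,0,0,0.45],[0,-0.1,0,0,0,0,0.45]]

```text
time: 20.4
ee_pos: [0.5109, 0.2182, 0.0669]
eef_rot: [-0.491, 0.51, -0.509, 0.49]
force: [-0.1, 0.4, 0.3]
finger_gap: 0.0658
```

>>> move_arm:
  steps:
    - [[0,-0.1,0,0,0,0,0.45],[0,-0.1,0,0,0,0,0.45],[0,-0.1,0,0,0,0,0.45],[0,0,0,0,0,0,0],[0,0,0,0,0,0,0],[0,0,0,0,0,0,0],[0,0,0,0,0,0,0],[0,0,0,0,0,0,0]]

```text
time: 21.07
ee_pos: [0.5108, 0.2182, 0.1254]
eef_rot: [-0.491, 0.51, -0.509, 0.49]
force: [-0.7, 0.2, 0.4]
finger_gap: 0.0456
```

```bash
python3 - <<'E'
from h import *
i=bot.camera("wrist")
cv2.imwrite("pics/w7.png",i)
s=bot.observe();print(s["force"],s["ft_torque"],s["finger_gap"])
# carriage frame from tool-derived home: pin
pin=np.array([.5747,.2137,.026]);pin[:2]+=0
a=np.radians(-2.3);u=np.array([np.cos(a),np.sin(a),0]);v=np.array([-np.sin(a),np.cos(a),0])
K=lambda x,y,z:pin+u*(x-.065)+v*y+[0,0,z-.026]
print("knob",K(.094,.042,0),w2px("wrist",K(.094,.042,.0695)),"closed",K(.05,-.002,0),"pin",w2px("wrist",K(.065,0,.038)))
plan(K(.094,.042,.12),-92.2,8)
E
```

```text
[ 1.12384373 -0.76329453 -0.39854955] [ 0.04310635 -0.04543763  0.03694088] 0.04532308624896226
knob [0.60536217 0.25450234 0.        ] [218.34371104 100.20728982] closed [0.55963182 0.21230359 0.        ] pin [278.45598092 139.28191805]
t 21.12 pos [0.5109 0.2182 0.1255] yaw -92.2 D [ 0.0945  0.0363 -0.0055] dyaw -0.0 F [ 1.12 -0.76 -0.4 ]
[-0.025, 0.003, 0.058, 0, np.float64(0.0), 0]
[-0.025, 0.003, 0.058, 0, np.float64(0.0), 0]
[-0.025, 0.003, 0.058, 0, np.float64(0.0), 0]
[-0.025, 0.003, 0.058, 0, np.float64(0.0), 0]
[-0.025, 0.003, 0.058, 0, np.float64(0.0), 0]
[-0.025, 0.003, 0.058, 0, np.float64(0.0), 0]
[-0.025, 0.003, 0.058, 0, np.float64(0.0), 0]
[-0.025, 0.003, 0.058, 0, np.float64(0.0), 0]
```

View pics/w7.png

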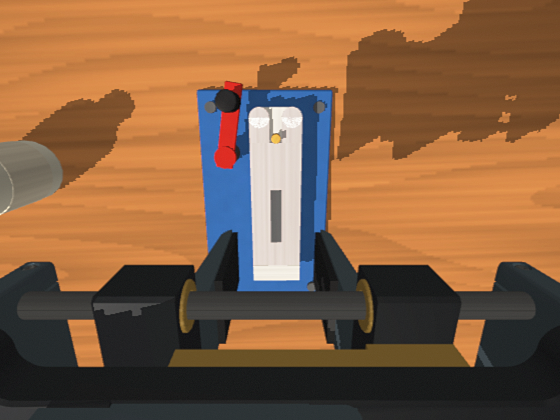

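```bash
python3 - <<'E'
from h import *
a=np.radians(-2.3);u=np.array([np.cos(a),np.sin(a),0]);v=np.array([-np.sin(a),np.cos(a),0])
p=px2w("wrist",(275.5,139),.038);print("pin",p)
pin=p
for n,uv,z in[("knob",(226.5,99),.0695),("post",(225,156),.044),("armtip",(232,84),.042)]:
    w=px2w("wrist",uv,z);print(n,w.round(4),"carr",((w-pin)@u+.065).round(4),((w-pin)@v).round(4))
E
python3 - <<'E'
import cv2
i=cv2.imread("pics/w7.png");cv2.imwrite("pics/w7c.png",cv2.resize(i[70:180,190:340],None,fx=5,fy=5,interpolation=cv2.INTER_CUBIC))
E
```

```text
pin [0.57501858 0.21610573 0.038     ]
knob [0.6059 0.2488 0.0695] carr 0.0946 0.0339
post [0.5636 0.2575 0.044 ] carr 0.0519 0.0409
armtip [0.6178 0.2477 0.042 ] carr 0.1065 0.0333
```

View pics/w7c.png

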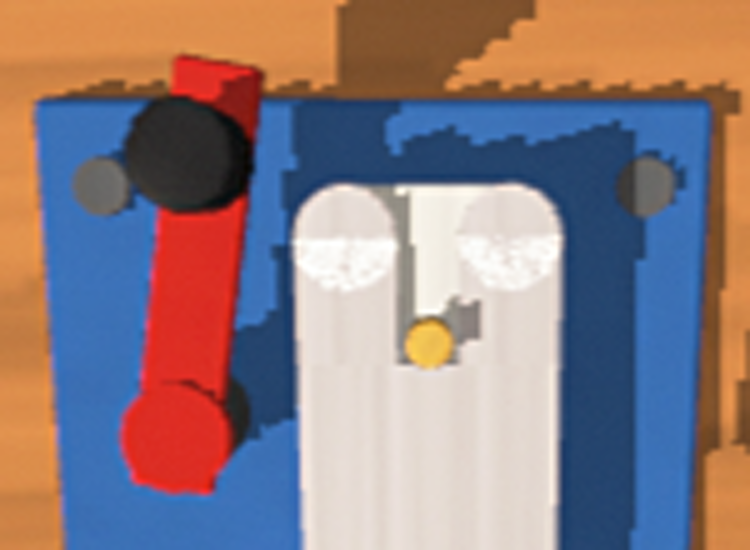

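```bash
python3 - <<'E'
from h import *
plan([.6048,.249,.09],-92.2,6)
E
```

```text
t 21.12 pos [0.5109 0.2182 0.1255] yaw -92.2 D [ 0.0939  0.0308 -0.0355] dyaw -0.0 F [ 1.12 -0.76 -0.4 ]
[-0.029, 0.03, 0.077, 0, np.float64(0.0), 0]
[-0.029, 0.03, 0.077, 0, np.float64(0.0), 0]
[-0.029, 0.03, 0.077, 0, np.float64(0.0), 0]
[-0.029, 0.03, 0.077, 0, np.float64(0.0), 0]
[-0.029, 0.03, 0.077, 0, np.float64(0.0), 0]
[-0.029, 0.03, 0.077, 0, np.float64(0.0), 0]
```

>>> move_arm:
  steps:
    - [[-0.029,0.03,0.077,0,0,0,0],[-0.029,0.03,0.077,0,0,0,0],[-0.029,0.03,0.077,0,0,0,0],[-0.029,0.03,0.077,0,0,0,0],[-0.029,0.03,0.077,0,0,0,0],[-0.029,0.03,0.077,0,0,0,0],[0,0,0,0,0,0,0],[0,0,0,0,0,0,0]]

```text
time: 21.78
ee_pos: [0.6047, 0.2495, 0.0891]
eef_rot: [-0.491, 0.51, -0.509, 0.49]
force: [-0.6, 0.1, -0.3]
finger_gap: 0.0456
```

```bash
python3 - <<'E'
from h import *
i=bot.camera("wrist");cv2.imwrite("pics/w8.png",i[:400,80:480])
plan([.6048,.249,.046],-92.2,1)
E
```

```text
t 21.83 pos [0.6043 0.2493 0.0895] yaw -92.2 D [ 0.0005 -0.0003 -0.0435] dyaw -0.0 F [-0.12  0.89  0.16]
[0.002, 0.217, 0.003, 0, np.float64(0.0001), 0]
```

View pics/w8.png

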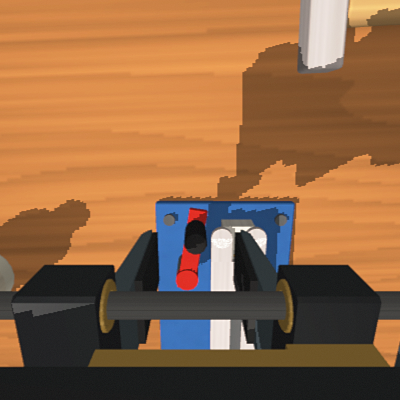

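>>> move_arm:
  steps:
    - [[0,0.05,0,0,0,0,0],[0,0.055,0,0,0,0,0],[0,0.055,0,0,0,0,0],[0,0.055,0,0,0,0,0],[0,0,0,0,0,0,-1],[0,0,0,0,0,0,-1],[0,0,0,0,0,0,-1],[0,0,0,0,0,0,-1]]
  squeeze: 12

```text
time: 22.5
ee_pos: [0.6053, 0.2497, 0.0476]
eef_rot: [0.49, -0.509, 0.51, -0.491]
force: [-0.5, 0.6, 0.5]
finger_gap: 0.0216
```

>>> move_arm:
  steps:
    - [[0,0,0,0,0,0,-1],[0,0,0,0,0,0,-1],[0,0,0,0,0,0,-1],[0,0,0,0,0,0,-1],[0,0,0,0,0,0,-1],[0,0,0,0,0,0,-1],[0,0,0,0,0,0,-1],[0,0,0,0,0,0,-1]]

```text
time: 23.17
ee_pos: [0.6053, 0.2497, 0.0475]
eef_rot: [0.49, -0.509, 0.51, -0.491]
force: [-0.4, 1.2, 5.7]
finger_gap: 0.0154
```

```bash
python3 - <<'E'
from h import *
s=bot.observe();t=np.array(s["ee_pos"]);M=R.from_quat(s["eef_rot"]).as_matrix();print(t,s["force"],s["finger_gap"])
o=np.array([.5617,.2587]);d=t[:2]-o;print("r",np.hypot(*d),"ang",np.degrees(np.arctan2(d[1],d[0])))
q0=np.arctan2(d[1],d[0]);q1=np.radians(-92.3)
r=.044;P=[o+r*np.array([np.cos(q),np.sin(q)]) for q in np.linspace(q0,q1,17)]
for k in range(16):
    w=np.array([*(P[k+1]-P[k]),0]);f=M.T@w/.2;print([round(float(f[0]),3),0,round(float(f[2]),3)],end=", ")
E
```

```text
[0.60533696 0.24965741 0.04753758] [-0.38981542  1.22362406  5.67820937] 0.015449667309820274
r 0.04456402949366762 ang -11.707310222799132
[0.019, 0, -0.004], [0.018, 0, -0.006], [0.018, 0, -0.007], [0.017, 0, -0.009], [0.016, 0, -0.01], [0.015, 0, -0.012], [0.014, 0, -0.013], [0.013, 0, -0.014], [0.012, 0, -0.015], [0.01, 0, -0.016], [0.009, 0, -0.017], [0.007, 0, -0.018], [0.006, 0, -0.018], [0.004, 0, -0.019], [0.003, 0, -0.019], [0.001, 0, -0.019],
```

>>> move_arm:
  steps:
    - [[0,-0.008,0,0,0,0,-1],[0.019,0,-0.004,0,0,0,-1],[0.018,0,-0.006,0,0,0,-1],[0.018,0,-0.007,0,0,0,-1],[0.017,0,-0.009,0,0,0,-1],[0.016,0,-0.01,0,0,0,-1],[0.015,0,-0.012,0,0,0,-1],[0,0,0,0,0,0,-1]]

```text
time: 23.83
ee_pos: [0.5944, 0.2291, 0.0487]
eef_rot: [-0.49, 0.51, -0.51, 0.49]
force: [1.5, -0.1, -1.2]
finger_gap: 0.0158
```

>>> move_arm:
  steps:
    - [[0.014,0,-0.013,0,0,0,-1],[0.013,0,-0.014,0,0,0,-1],[0.012,0,-0.015,0,0,0,-1],[0.01,0,-0.016,0,0,0,-1],[0.009,0,-0.017,0,0,0,-1],[0.007,0,-0.018,0,0,0,-1],[0,0,0,0,0,0,-1],[0,0,0,0,0,0,-1]]

```text
time: 24.5
ee_pos: [0.5753, 0.2171, 0.0488]
eef_rot: [-0.49, 0.51, -0.509, 0.49]
force: [-0.8, 3.1, 1.0]
finger_gap: 0.0156
```

>>> move_arm:
  steps:
    - [[0.006,0,-0.018,0,0,0,-1],[0.004,0,-0.018,0,0,0,-1],[0.003,0,-0.015,0,0,0,-1],[0.001,0,-0.01,0,0,0,-1],[0,0,0,0,0,0,-1],[0,0,0,0,0,0,-1],[0,0,0,0,0,0,-1],[0,0,0,0,0,0,-1]]

```text
time: 25.17
ee_pos: [0.5633, 0.2148, 0.0488]
eef_rot: [-0.49, 0.51, -0.509, 0.49]
force: [1.0, 3.6, 2.3]
finger_gap: 0.0154
```

>>> move_arm:
  steps:
    - [[0,0,-0.005,0,0,0,-1],[0,0,-0.005,0,0,0,-1],[0,0,-0.004,0,0,0,-1],[0,0,0,0,0,0,-1],[0,0,0,0,0,0,-1],[0,0,0,0,0,0,-1],[0,0,0,0,0,0,-1],[0,0,0,0,0,0,-1]]

```text
time: 25.83
ee_pos: [0.5604, 0.2147, 0.0487]
eef_rot: [0.49, -0.509, 0.51, -0.49]
force: [4.0, -2.7, 4.2]
finger_gap: 0.0156
```

>>> move_arm:
  steps:
    - [[0,0,-0.003,0,0,0,-1],[0,0,-0.002,0,0,0,-1],[0,0,0,0,0,0,-1],[0,0,0,0,0,0,-1],[0,0,0,0,0,0,-1],[0,0,0,0,0,0,-1],[0,0,0,0,0,0,-1],[0,0,0,0,0,0,-1]]

```text
time: 26.5
ee_pos: [0.5593, 0.2147, 0.0487]
eef_rot: [0.49, -0.509, 0.51, -0.49]
force: [3.9, -3.8, 4.2]
finger_gap: 0.0154
```

>>> move_arm:
  steps:
    - [[-0.001,0,0,0,0,0,-1],[0,0,0,0,0,0,-1],[0,0,-0.003,0,0,0,-1],[0,0,-0.003,0,0,0,-1],[0,0,-0.003,0,0,0,-1],[0,0,0,0,0,0,-1],[0,0,0,0,0,0,-1],[0,0,0,0,0,0,-1]]
  squeeze: 30

```text
time: 27.17
ee_pos: [0.5579, 0.2147, 0.0488]
eef_rot: [0.49, -0.509, 0.51, -0.49]
force: [6.4, -5.8, 3.9]
finger_gap: 0.015
```

>>> move_arm:
  steps:
    - [[0,0,-0.003,0,0,0,-1],[0,0,-0.002,0,0,0,-1],[0,0,0,0,0,0,-1],[0,0,0,0,0,0,-1],[0,0,0,0,0,0,-1],[0,0,0,0,0,0,-1],[0,0,0,0,0,0,-1],[0,0,0,0,0,0,-1]]

```text
time: 27.83
ee_pos: [0.5569, 0.2147, 0.0488]
eef_rot: [0.49, -0.509, 0.51, -0.49]
force: [5.4, -6.5, 3.2]
finger_gap: 0.0148
```

>>> move_arm:
  steps:
    - [[0,0,0,0,0,0,-0.2],[0,0,0,0,0,0,-0.2],[0,0,0,0,0,0,-0.2],[0,0,0,0,0,0,-0.2],[0,-0.04,0,0,0,0,-0.2],[0,-0.08,0,0,0,0,-0.2],[0,-0.08,0,0,0,0,-0.2],[0,-0.08,0,0,0,0,-0.2]]

```text
time: 28.5
ee_pos: [0.5563, 0.2152, 0.1058]
eef_rot: [-0.49, 0.51, -0.509, 0.49]
force: [1.2, 0.2, -0.2]
finger_gap: 0.0367
```

>>> move_arm:
  steps:
    - [[0,-0.08,-0.03,0,0,0,0],[0,-0.05,-0.05,0,0,0,0],[0,0,-0.05,0,0,0,0],[0,0,-0.05,0,0,0,0],[0,0,-0.05,0,0,0,0],[0,0,0,0,0,0,0],[0,0,0,0,0,0,0],[0,0,0,0,0,0,0]]

```text
time: 29.17
ee_pos: [0.5107, 0.2169, 0.1303]
eef_rot: [-0.49, 0.51, -0.509, 0.49]
force: [0.3, -0.3, 0.1]
finger_gap: 0.0454
```

```bash
python3 - <<'E'
from h import *
s=bot.observe();print(s["ee_pos"],s["force"],s["finger_gap"])
i=bot.camera("wrist");cv2.imwrite("pics/w9.png",i)
a=np.radians(-2.3);u=np.array([np.cos(a),np.sin(a),0]);v=np.array([-np.sin(a),np.cos(a),0])
post=np.array([.5617,.2587,0]);K=lambda x,y,z:post+u*(x-.05)+v*(y-.042)+[0,0,z]
for n,p in[("post",K(.05,.042,.045)),("knobclosed",K(.05,-.002,.0695)),("pin",K(.065,0,.038))]:print(n,w2px("wrist",p).round(1))
b,g,r=[i[...,k].astype(int) for k in range(3)]
m=((r>90)&(r>2.2*g)&(r>2.2*b)).astype(np.uint8);m[290:]=0
n,l,st,c=cv2.connectedComponentsWithStats(m)
for k in range(1,n):
    if st[k,4]>60:
        pts=np.argwhere(l==k)[:,::-1].astype(np.float32);print(st[k],c[k].round(1),cv2.minAreaRect(pts))
k=((i.max(2)<45)).astype(np.uint8);k[250:]=0
n,l,st,c=cv2.connectedComponentsWithStats(k)
for j in range(1,n):
    if st[j,4]>60:print("black",st[j],c[j].round(1))
E
```

```text
[0.51069163 0.21694652 0.13033207] [ 0.30056195 -0.25245013  0.12163013] 0.04539694173852148
post [223.1 157.9]
knobclosed [276.5 162.6]
pin [274.  138.8]
[214 145  58  22 926] [240.4 155.3] ((242.5, 155.5), (57.0, 21.0), 0.0)
[282 146  13  17 139] [289.3 153.4] ((288.212890625, 154.12872314453125), (16.61712074279785, 10.945409774780273), 84.2894058227539)
black [268 147  19  22 223] [278.4 156.3]
black [226 233  11  17 142] [232.1 242. ]
black [315 233  12  17 147] [319.5 242.3]
```

```bash
python3 - <<'E'
from h import *
i=cv2.imread("pics/w9.png")
b,g,r=[i[...,k].astype(int) for k in range(3)]
m=((r>80)&(r>2*g)&(r>2*b)).astype(np.uint8);m[290:]=0
for x in range(214,298,4):
    y=np.flatnonzero(m[130:185,x])+130; print(x,(y.min(),y.max(),len(y)) if len(y) else None,end="; ")
a=np.radians(-2.3);u=np.array([np.cos(a),np.sin(a),0]);v=np.array([-np.sin(a),np.cos(a),0])
post=np.array([.5617,.2587,0]);P=lambda q,r,z,w=0:post+r*(np.cos(q)*u-np.sin(q)*v)+w*(np.sin(q)*u+np.cos(q)*v)+[0,0,z]
print()
for q in(1.45,1.5,1.57):
  print(q,[w2px("wrist",P(q,rr,.0425,w)).round(1).tolist() for rr in(.015,.03,.056) for w in(-.006,.006)],"knobtop",w2px("wrist",P(q,.044,.0695)).round(1),"kb",w2px("wrist",P(q,.044,.0425)).round(1))
k=(i.max(2)<60)
for y in range(145,175,2):
    x=np.flatnonzero(k[y,262:296])+262;print(y,(x.min(),x.max()) if len(x) else None,end=";")
E
```

```text
214 (np.int64(150), np.int64(158), 8); 218 (np.int64(148), np.int64(164), 17); 222 (np.int64(146), np.int64(166), 21); 226 (np.int64(145), np.int64(166), 22); 230 (np.int64(147), np.int64(165), 19); 234 (np.int64(147), np.int64(163), 17); 238 (np.int64(148), np.int64(163), 16); 242 (np.int64(148), np.int64(163), 16); 246 (np.int64(147), np.int64(163), 17); 250 (np.int64(147), np.int64(163), 17); 254 (np.int64(147), np.int64(163), 17); 258 (np.int64(147), np.int64(163), 17); 262 (np.int64(147), np.int64(162), 16); 266 (np.int64(147), np.int64(162), 16); 270 (np.int64(147), np.int64(149), 3); 274 None; 278 None; 282 (np.int64(146), np.int64(147), 2); 286 (np.int64(146), np.int64(155), 10); 290 (np.int64(146), np.int64(162), 17); 294 (np.int64(157), np.int64(158), 2); 
1.45 [[242.5, 162.5], [240.3, 148.1], [260.2, 160.4], [258.3, 145.9], [291.2, 156.7], [289.7, 142.1]] knobtop [276.1 155.5] kb [276.  151.2]
1.5 [[242.2, 163.4], [240.8, 149.0], [260.1, 162.2], [258.9, 147.7], [291.1, 160.1], [290.3, 145.5]] knobtop [276.4 158.5] kb [276.3 153.8]
1.57 [[241.8, 164.7], [241.4, 150.3], [259.7, 164.7], [259.5, 150.3], [290.7, 164.8], [290.9, 150.3]] knobtop [276.5 162.6] kb [276.4 157.6]
145 None;147 (np.int64(273), np.int64(280));149 (np.int64(271), np.int64(282));151 (np.int64(269), np.int64(284));153 (np.int64(269), np.int64(284));155 (np.int64(268), np.int64(285));157 (np.int64(268), np.int64(286));159 (np.int64(268), np.int64(286));161 (np.int64(268), np.int64(285));163 (np.int64(269), np.int64(285));165 (np.int64(270), np.int64(284));167 (np.int64(272), np.int64(282));169 (np.int64(277), np.int64(277));171 None;173 None;
```

>>> move_arm:
  steps:
    - [[0,0,0.1,0,0,0,-1],[0,0,0.12,0,0,0,-1],[0,0,0.12,0,0,0,-1],[0,0,0.08,0,0,0,-1],[0,0,0,0,0,0,-1],[0,0,0,0,0,0,-1],[0,0,0,0,0,0,-1],[0,0,0,0,0,0,-1]]
  squeeze: 10

```text
time: 29.88
ee_pos: [0.5937, 0.2137, 0.1305]
eef_rot: [-0.491, 0.51, -0.509, 0.49]
force: [0.2, 0.7, -0.2]
finger_gap: 0.0002
```

>>> move_arm:
  steps:
    - [[0,0.07,0,0,0,0,-1],[0,0.08,0,0,0,0,-1],[0,0.08,0,0,0,0,-1],[0,0.08,0,0,0,0,-1],[0,0.07,0,0,0,0,-1],[0,0.02,0,0,0,0,-1],[0,0,0,0,0,0,-1],[0,0,0,0,0,0,-1]]

```text
time: 30.55
ee_pos: [0.5945, 0.2139, 0.0513]
eef_rot: [0.49, -0.509, 0.509, -0.49]
force: [0.4, 0.1, -0.1]
finger_gap: 0.0004
```

Contact is expected near x = 0.584; approach in small steps.

>>> move_arm:
  steps:
    - [[0,0,-0.01,0,0,0,-1],[0,0,-0.01,0,0,0,-1],[0,0,-0.01,0,0,0,-1],[0,0,-0.005,0,0,0,-1],[0,0,-0.003,0,0,0,-1],[0,0,0,0,0,0,-1],[0,0,0,0,0,0,-1],[0,0,0,0,0,0,-1]]

```text
time: 31.22
ee_pos: [0.587, 0.214, 0.0508]
eef_rot: [0.49, -0.509, 0.51, -0.49]
force: [0.6, -0.5, 0.0]
finger_gap: 0.0003
```

>>> move_arm:
  steps:
    - [[0,0,-0.003,0,0,0,-1],[0,0,-0.003,0,0,0,-1],[0,0,-0.003,0,0,0,-1],[0,0,0,0,0,0,-1],[0,0,0,0,0,0,-1],[0,0,0,0,0,0,-1],[0,0,0,0,0,0,-1],[0,0,0,0,0,0,-1]]

```text
time: 31.88
ee_pos: [0.5852, 0.2141, 0.0507]
eef_rot: [0.49, -0.509, 0.51, -0.49]
force: [0.5, -0.2, -0.3]
finger_gap: 0.0005
```

>>> move_arm:
  steps:
    - [[0,0,-0.003,0,0,0,-1],[0,0,-0.003,0,0,0,-1],[0,0,0,0,0,0,-1],[0,0,0,0,0,0,-1],[0,0,0,0,0,0,-1],[0,0,0,0,0,0,-1],[0,0,0,0,0,0,-1],[0,0,0,0,0,0,-1]]

```text
time: 32.55
ee_pos: [0.584, 0.2141, 0.0507]
eef_rot: [0.49, -0.509, 0.51, -0.49]
force: [1.2, -2.1, -0.2]
finger_gap: 0.0007
```

>>> move_arm:
  steps:
    - [[0,0,-0.002,0,0,0,-1],[0,0,-0.002,0,0,0,-1],[0,0,0,0,0,0,-1],[0,0,0,0,0,0,-1],[0,0,0,0,0,0,-1],[0,0,0,0,0,0,-1],[0,0,0,0,0,0,-1],[0,0,0,0,0,0,-1]]

```text
time: 33.22
ee_pos: [0.5834, 0.2141, 0.0508]
eef_rot: [0.49, -0.509, 0.51, -0.49]
force: [4.9, -2.2, -1.2]
finger_gap: 0.0005
```

>>> move_arm:
  steps:
    - [[0,0,-0.002,0,0,0,-1],[0,0,-0.002,0,0,0,-1],[0,0,0,0,0,0,-1],[0,0,0,0,0,0,-1],[0,0,0,0,0,0,-1],[0,0,0,0,0,0,-1],[0,0,0,0,0,0,-1],[0,0,0,0,0,0,-1]]

```text
time: 33.88
ee_pos: [0.5832, 0.2142, 0.0509]
eef_rot: [0.49, -0.509, 0.51, -0.491]
force: [7.9, -2.5, -2.4]
finger_gap: 0.0003
```

>>> move_arm:
  steps:
    - [[0,0,-0.002,0,0,0,-1],[0,0,-0.002,0,0,0,-1],[0,0,0,0,0,0,-1],[0,0,0,0,0,0,-1],[0,0,0,0,0,0,-1],[0,0,0,0,0,0,-1],[0,0,0,0,0,0,-1],[0,0,0,0,0,0,-1]]

```text
time: 34.55
ee_pos: [0.583, 0.2142, 0.051]
eef_rot: [0.49, -0.509, 0.51, -0.491]
force: [11.2, -3.3, -5.1]
finger_gap: 0.0005
```

>>> move_arm:
  steps:
    - [[0,0,0.02,0,0,0,-1],[0,0,0.03,0,0,0,-1],[0,-0.06,0.02,0,0,0,-1],[0,-0.09,0,0,0,0,-1],[0,-0.1,0,0,0,0,-1],[0,-0.1,0,0,0,0,-1],[0,-0.05,0,0,0,0,-1],[0,0,0,0,0,0,-1]]

```text
time: 35.22
ee_pos: [0.5966, 0.2141, 0.1328]
eef_rot: [0.489, -0.509, 0.51, -0.491]
force: [0.8, -0.3, 0.8]
finger_gap: 0.0003
```

>>> move_arm:
  steps:
    - [[0,0,-0.08,0,0,0,0],[0,0,-0.11,0,0,0,0],[0,0,-0.11,0,0,0,0],[0,0,-0.11,0,0,0,0],[0,0,0,0,0,0,0],[0,0,0,0,0,0,0],[0,0,0,0,0,0,0],[0,0,0,0,0,0,0]]

```text
time: 35.88
ee_pos: [0.5144, 0.2168, 0.1303]
eef_rot: [0.49, -0.51, 0.51, -0.49]
force: [-0.1, 0.6, -0.4]
finger_gap: 0.0452
```

```bash
python3 - <<'E'
from h import *
s=bot.observe();print(s["ee_pos"],s["force"],s["time"])
i=bot.camera("wrist");cv2.imwrite("pics/w10.png",i)
b,g,r=[i[...,k].astype(int) for k in range(3)]
m=((r>80)&(r>2*g)&(r>2*b)).astype(np.uint8);m[290:]=0
for x in list(range(234,270,4))+[286,290]:
    y=np.flatnonzero(m[120:195,x])+120; print(x,(int(y.min()),int(y.max())) if len(y) else None,end="; ")
a=np.radians(-2.3);u=np.array([np.cos(a),np.sin(a),0]);v=np.array([-np.sin(a),np.cos(a),0])
post=np.array([.5617,.2587,0]);P=lambda q,r,z,w=0:post+r*(np.cos(q)*u-np.sin(q)*v)+w*(np.sin(q)*u+np.cos(q)*v)+[0,0,z]
print()
for q in(1.5,1.57):
  print(q,[w2px("wrist",P(q,rr,.0425,w)).round(1).tolist() for rr in(.015,.056) for w in(-.006,.006)],"knobtop",w2px("wrist",P(q,.044,.0695)).round(1))
pin=post+.015*u-.042*v+[0,0,.038];print("pin pred",w2px("wrist",pin))
y_=((r>150)&(g>100)&(b<90)&(r>g+30));y_[:100]=0;y_[175:]=0
y_[:,:262]=0;y_[:,292:]=0
p=np.argwhere(y_);print("brass",len(p),p.mean(0)[::-1] if len(p) else "")
# iron bright body: rows along col sweep
for row in(110,115,120,190,230,260):
    w=np.flatnonzero((i[row].min(1)>120));w=w[(w>235)&(w<320)];print(row,(int(w.min()),int(w.max()),len(w)) if len(w) else None)
for corner in[(.08,-.022),(.08,.022),(-.08,-.022),(-.08,.022)]:
    o=pin-[0,0,.038]-.055*u; print(corner,w2px("wrist",o+corner[0]*u+corner[1]*v+[0,0,.031]).round(1))
E
```

```text
[0.51438471 0.21679639 0.1302846 ] [-0.08624864  0.63238345 -0.38335122] 35.8833
234 (152, 168); 238 (152, 168); 242 (152, 168); 246 (152, 168); 250 (153, 168); 254 (153, 168); 258 (152, 168); 262 (153, 168); 266 (153, 168); 286 (153, 161); 290 (153, 168); 
1.5 [[242.3, 167.6], [240.9, 153.2], [291.0, 164.2], [290.2, 149.7]] knobtop [276.3 163.1]
1.57 [[241.9, 168.8], [241.5, 154.5], [290.6, 168.8], [290.8, 154.5]] knobtop [276.5 167.2]
pin pred [273.99475953 142.99707037]
brass 62 [274.20967742 142.01612903]
110 None
115 (250, 298, 49)
120 (248, 300, 53)
190 (250, 299, 50)
230 (251, 298, 38)
260 (252, 298, 47)
(0.08, -0.022) [300.4 111.8]
(0.08, 0.022) [247.6 111.7]
(-0.08, -0.022) [296.4 281.5]
(-0.08, 0.022) [251.8 281.5]
```

```bash
python3 - <<'E'
import cv2,numpy as np
for f,p in(("w7",0),("w9",0),("w10",0)):
    i=cv2.imread(f"pics/{f}.png").min(2).astype(int)
    print(f,"tip rows c258",i[100:120,258].tolist(),"edge c265",i[272:292,265].tolist())
E
```

```text
w7 tip rows c258 [37, 37, 37, 36, 34, 27, 95, 216, 214, 211, 210, 211, 209, 209, 209, 209, 210, 229, 251, 247] edge c265 [230, 231, 227, 229, 225, 226, 227, 230, 171, 63, 54, 60, 60, 61, 61, 60, 61, 59, 62, 50]
w9 tip rows c258 [62, 62, 62, 61, 61, 56, 86, 201, 215, 214, 214, 213, 213, 213, 213, 211, 213, 229, 245, 234] edge c265 [228, 229, 226, 226, 228, 230, 93, 49, 57, 61, 62, 61, 60, 61, 60, 61, 61, 61, 61, 49]
w10 tip rows c258 [61, 61, 62, 60, 61, 61, 60, 63, 61, 60, 56, 111, 214, 215, 212, 212, 213, 212, 212, 214] edge c265 [227, 230, 232, 228, 230, 225, 225, 228, 229, 126, 55, 56, 60, 61, 61, 60, 60, 61, 59, 48]
```

```bash
python3 -c "
from station import bot
print(bot.observe()['time'],bot.finish_job())"
```

```text
the job is handed in; nothing more can be done
35.9333 None
```

The plane iron is on the carriage with its notch over the pin, and the red clamp arm is swung fully across it. I handed the job in at 35.9 s, with the robot clear of everything.

- **Pressing home:** I slid the iron in with light contact on the rail. Readings stayed at 8.0–9.2 N for about 2 s, and the highest was 9.2 N. These are wrist readings along the rail, so they include a little rail friction. I read the force only at the end of each move, not continuously.
- **Clamp:** I first swung the knob in the gripper, but it slipped just short of the stop, at about 1.54 rad by image. I then pushed it from behind with the fingers shut until it stopped moving and the force rose from 5 to 11 N. In the last picture the arm lies square across the iron, and I let go and backed off.
- **Last checks:** In that picture the prong tips were at row 111.6 (expected 111.8). The cutting edge was at row 281.5, as expected, and the sides matched within about a pixel, so the iron is home and in line. I had used all 12 pictures, so this check was by pixel measurement only.
- **Discrepancies:** The top and wrist cameras put the pin about 2 mm apart sideways; I used the wrist view. The clamp arm also started about 0.2 rad from open.

The gripper was not sent near the glue bottle, jar or hammer; I did not check their positions again at the end.

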